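# Refit a variable transformer's knob and wind it down to zero

## Task

Refit the loose pointer knob on the shaft of the variable transformer: the bore and the shaft each have a flat, so set the knob on, turn it under light pressure until the flats find each other, and push it gently down until it is fully home on the dial. Then, with the knob, wind the transformer down anticlockwise until the pointer stands at the zero mark, and let go. Handle only the knob: keep the gripper off the transformer and its bare shaft, force nothing, and leave the other things on the bench as they lie.

Things in the scene. Friction and masses are not known exactly. Their poses are not given: they have to be found in the camera images.
- knob_centre (a point): Loose black pointer knob, upright on the bench, about 70 g; point on its axis, 17 mm above its underside. Round skirt 60 mm wide, 7 mm high; on it a grip bar 26 mm thick with parallel sides, its top 34 mm above the underside, at full thickness from x = -26 to +11 mm, then narrowing to the nose. Grip it across (along y). x points to the nose, z up.
- knob_bore (a point): Centre of the knob's underside. Here opens a round lead-in, 19 mm wide and 5 mm deep, that leads to the D-shaped bore, 16 mm wide, 16 mm deep, chamfered at its mouth, whose flat is on the NOSE side, 2.4 mm from the axis. Mismatched, the knob rests on the shaft's end with this point 13 to 15 mm above the dial; within about 7 degrees of a match it can drop. Home: this point on the dial plate.
- knob_nose (a point): The knob's pointer tip, 34 mm from its axis along its x, at the height of its underside. With the knob fitted it points the way the shaft's flat faces, with some 7 degrees of play (about 0.5 mm in the bore).
- shaft_tip (a point): Top centre of the upright steel shaft, 20 mm above the dial. 15 mm diameter, 0.5 mm tip chamfer, one deep flat 2 mm from the axis over its whole length. At the start the flat faces 23 to 137 degrees clockwise (from above) of the zero mark; how far is not measured: this point's axes are the housing's. Home, knob_centre is 3 mm below this point.
- dial (a point): Centre of the dial plate's top face, at the foot of the shaft, 152 mm above the bench. The shaft turns stiffly (0.15 N m) and stays where it is left: a knob rubbing lightly on its end does not drag it. A stop ends its travel anticlockwise at the zero mark. Press the knob with some 5 to 20 N; until it is home, 50 N between knob and transformer is too much.
- zero_mark (a point): The zero mark, the longest and thickest line on the dial, at one end of a 300 degree scale that runs clockwise from it. The point is on the dial plate, 34 mm from the shaft's axis, where the pointer tip comes to stand at zero.
- variac: Bench-top variable transformer, heavy, fixed: grey box 156 x 156 mm with louvred sides and dark lid; on top a round aluminium dial plate 124 mm wide with black lines and the bare shaft in the middle. Origin at the centre of its underside, z up; meter and terminals on its -x side; the zero mark is 150 degrees anticlockwise of its x axis.
- round_knob: Bystander: a smaller round ribbed knob of 38 mm diameter and 18 mm height from another instrument, upright. Origin at its underside.
- solder_reel: Bystander: solder reel of 54 mm diameter and 40 mm height, standing on its end. Origin at its underside.
- perf_board: Bystander: brown prototyping board of 90 x 60 x 3 mm with parts up to 15 mm high. Origin at its underside.
- screwdriver: Bystander: screwdriver of 170 mm lying along its x. Origin on the bench under it.
- tip_cleaner: Bystander: black cup of brass wool, 72 mm in diameter and 45 mm high. Origin at its underside.
- terminal_block: Bystander: terminal block of 15 x 10 x 11 mm. Origin at its underside.
- side_cutters: Bystander: side cutters, about 120 mm long and 12 mm high, lying along their x. Origin on the bench under them.

How it is judged (in metres and radians):
On the way, in this order (a step that is already met when the one before it is completed fails the run):
1. the knob is fully home on the shaft: its underside on the dial, centred and upright (z of knob_centre in the frame of shaft_tip below -0.001 m and horizontal distance between knob_centre and shaft_tip below 0.003 m and angle between knob_centre's own z axis and vertical below 0.07 rad), for 0.1 s.
2. the transformer is wound down with the knob: the pointer stands at the zero mark and the knob is still home (horizontal distance between knob_nose and zero_mark below 0.008 m and z of knob_centre in the frame of shaft_tip below -0.001 m), for 0.1 s.
At the end, for the whole second after the job is handed in: The knob sits home on the shaft (its centre at least 1 mm below the shaft's tip level, nominally 3 mm; within 3 mm of the axis; tilted less than 4 degrees), its pointer tip within 8 mm (about 13 degrees) of the zero mark, released and at rest (all of step 2 and horizontal distance between knob_centre and shaft_tip below 0.003 m and angle between knob_centre's own z axis and vertical below 0.07 rad and linear speed of knob below 0.01 m/s); the robot touches nothing.
It fails at once if the knob is forced: more than 50 N between knob and transformer before it is home (contact force between knob and variac above 50 N and not (z of knob_centre in the frame of shaft_tip below -0.001 m)).
It fails at once if the fitted knob is forced: more than 120 N between knob and transformer (contact force between knob and variac above 120 N).
It fails at once if the gripper presses on the transformer or its bare shaft (contact force between any of the fingers, the arm and variac above 3 N).
It fails at once if another thing on the bench is moved by more than 20 mm (distance of any of round_knob, solder_reel, perf_board, screwdriver, tip_cleaner, terminal_block, side_cutters from where it was at the start of the episode above 0.02 m).
It also fails if it takes over 72 s, if anything falls off the work surface, if the arm or the gripper's body presses on something with over 40 N, if the wrist force passes 120 N, or if a joint passes its speed limit or range.

## Robot

A 6-joint arm with a two-finger parallel gripper is mounted at the origin on the work surface. World frame = base frame: x ahead of the robot, y to its left, z up, the work surface at z = 0. Lengths are in m, angles in degrees, forces in N, time in s.
With the tool pointing down it reaches from about 0.4 to 0.825 m from the base axis. Payload 7 kg.
Tool frame: the origin (TCP) lies between the finger pads; the fingertips stand 11 mm ahead of it and the grasp point (between the pads) lies 8 mm behind it; z points along the fingers, y is the direction in which the jaws open and shut (so a half turn about z gives the same grasp; the last joint's range is limited). The gripper opens to 88 mm and grips with 3 to 60 N. Pads are 19 mm wide; open, the fingers measure 130 mm over their backs; the gripper's body (78 mm by 193 mm) begins 47 mm behind the grasp point.
Start: joints at [87.038, 20.546, 0.682, 0, -70.136, -16.507], TCP at [0.225, 0.636, 0.238] pointing down, gripper open.
Joint ranges: [-176.03, 176.03], [-82.01, 121.73], [-58.28, 71.71], [-173.87, 95.51], [-174.79, -0.11], [-173.66, 173.66]. Speed limits (degrees/s): [136.94, 136.94, 172.46, 180, 180, 180].

## Interface

Orientations are given as [roll, pitch, yaw] about the fixed x, y, z axes, in that order (R = Rz(yaw) Ry(pitch) Rx(roll)).
In Python, from plant import r gives the robot as it stands.
- The arm moves only by the shell command python3 -m inch 'ROWS' [OPENING] [FORCE]. ROWS is JSON, a list of rows, each an object of numbers: "x", "y", "z": the shift along the tool's x, y, z as a fraction of full scale; "yaw": the turn about the tool's z as a fraction of full scale. In form: [{"x": .., "y": .., "z": .., "yaw": ..}, ...]. A call has 1 to 5 rows; each row shifts and turns the pose as measured when the row begins, along the tool's axes as they then stand; what a row does not reach is not made up. Full scale, the value 1, is 0.025 m for a shift and 4 degrees for a turn. A row lasts 1/12 s, in which the tool goes at most 41.7 mm and 7.16 degrees, less where a joint would pass 70% of its speed; a pose out of reach is approached as far as the arm can. A call with a number of a shift or a turn outside -1 to 1 is refused whole. A call with a gripper value outside its range is refused whole. OPENING is the opening, from -1 (shut) to 1 (fully open), set as the call begins (- or left out, the last holds). The fingers move at their own pace and stop on an object; FORCE is the grip in N (left out, the last holds). Time passes only in rows, so rows that do not move let the fingers close. It gives the time, the measured TCP pose, the force and the opening at its end, in the units of the state.
- r.get_state(): the state, without advancing time (a new reading comes with each control period).
- r.capture(name): name is "side" or "top" or "wrist"; returns (picture, depth): 420x560x3 uint8, red, green, blue; 420x560 float32, m along the optical axis (not along the pixel's ray), 0 where there is no reading.
- r.camera_info(name): a dict with "mtx" (3x3 intrinsics, pixels), "pose" (4x4, takes a point from camera to world coordinates). Camera axes: x right, y down, z forward; pixel columns grow to the right and rows downward; lengths in m; the calibration is good to about 2 mm. A picture is of the moment at which its call begins: read the wrist's pose just before it. camera_info takes no time and is no camera call; for the wrist camera it gives the pose at the moment of the call.
- r.close_job(): hands the job in, once; it reports no verdict.
The state is a dict: "time_s": time; "joints": joint angles; "qd": joint speeds; "joint_torque": joint torques, N m; "tcp_pos": TCP position; "eef_rot": TCP orientation; "contact_force": force on the tool from outside, world axes, zero at the start; "moment": the same for the moment, N m; "gripper_width": finger opening in m.
Only numpy, scipy, OpenCV 4.12 (cv2) and the standard library are available. Lean on these libraries where they do the work, as an engineer would, in place of code of your own. Each camera call takes 0.05 s, during which the arm holds its last target. There are 200 camera calls.

## Working session

There is one attempt and no reset: what is moved stays moved. The work goes in short steps, Python scripts to look and compute and a shell command to move; the robot and the scene stay as the last step left them, time stands still between calls to the robot, and variables do not carry over. Pictures are saved under pics/ and viewed, about 8 in all and at most 12, crops included, and the job is handed in when it is done.

```bash
mkdir -p pics; ls; cat > h.py <<'E'
from plant import r
import numpy as np, cv2
def shot(n,f):
    ci=r.camera_info(n); p,d=r.capture(n)
    cv2.imwrite(f'pics/{f}.png',p[:,:,::-1]); np.savez(f'pics/{f}.npz',p=p,d=d,K=ci['mtx'],T=ci['pose']); return p,d
def w(f,u,v,z=None):
    a=np.load(f'pics/{f}.npz'); K,T,d=a['K'],a['T'],a['d']
    ray=np.linalg.inv(K)@[u,v,1]
    if z is None: s=d[int(round(v)),int(round(u))]
    else: s=(z-T[2,3])/(T[:3,:3]@ray)[2]
    return (T@np.r_[ray*s,1])[:3]
E
python3 - <<'E'
from h import *
s=r.get_state();print(s)
shot('top','top1');shot('side','side1')
a=cv2.imread('pics/top1.png');b=cv2.imread('pics/side1.png')
print(r.camera_info('top'),r.camera_info('side')['pose'])
E
```

```text
pics
{'time_s': 0.0, 'joints': array([ 8.70366514e+01,  2.05901583e+01,  6.34509514e-01, -2.03170574e-02,
       -7.01349563e+01, -1.65075646e+01]), 'qd': array([ 0.03344803, -0.1014086 ,  0.01301212, -0.00623815,  0.0293131 ,
       -0.04213188]), 'joint_torque': array([ 7.02877533e-04, -5.82715344e+01,  2.93062645e+01,  6.99704692e+00,
        6.97860582e-03, -1.33429407e-04]), 'tcp_pos': array([0.22485545, 0.6359577 , 0.23664205]), 'eef_rot': array([ 1.79907702e+02, -7.43500315e-03, -1.94778261e+01]), 'contact_force': array([ 0.60885875, -0.59568926,  0.62902177]), 'moment': array([ 0.00518802,  0.00252014, -0.01367756]), 'gripper_width': 0.0880174659735542}
{'mtx': array([[419.94684526,   0.        , 280.62627338],
       [  0.        , 419.94684526, 200.15486981],
       [  0.        ,   0.        ,   1.        ]]), 'pose': array([[ 0.01565033, -0.99847949,  0.05285622,  0.47165064],
       [-0.99965185, -0.01674799, -0.02038821,  0.04636803],
       [ 0.02124244, -0.05251874, -0.99839398,  1.35642611],
       [ 0.        ,  0.        ,  0.        ,  1.        ]])} [[-0.99879582 -0.03257287  0.03668668  0.49917467]
 [-0.04846449  0.53890528 -0.84097104  0.89487456]
 [ 0.0076222  -0.84173637 -0.53983497  0.67518474]
 [ 0.          0.          0.          1.        ]]
```

View pics/top1.png

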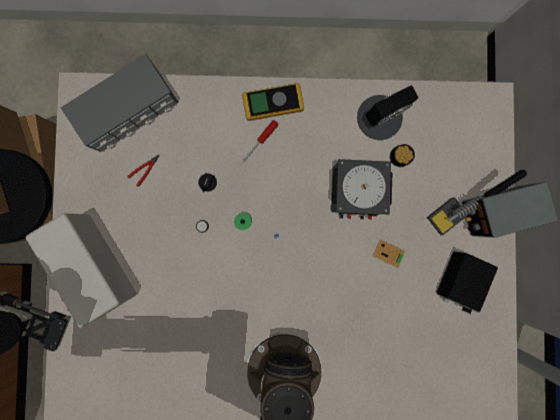

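The top view shows the knob at about (207,182) and the variac dial at about (363,187). I'll enlarge both.

```bash
python3 - <<'E'
from h import *
a=cv2.imread('pics/top1.png')
A=cv2.resize(a[165:200,190:225],(400,400),interpolation=cv2.INTER_CUBIC)
B=cv2.resize(a[155:220,330:395],(400,400),interpolation=cv2.INTER_CUBIC)
cv2.imwrite('pics/c1.png',np.hstack([A,B]))
print(w('top1',207,182),w('top1',207,182,.03),w('top1',363.5,187,.152),w('top1',363,178),w('top1',363.5,187))
E
```

```text
[0.59530337 0.252634   0.03099087] [0.59539581 0.2527882  0.03      ] [ 0.57749108 -0.21712014  0.152     ] [ 0.60366631 -0.21569972  0.15122242] [ 0.57651684 -0.21469479  0.16308651]
```

View pics/c1.png

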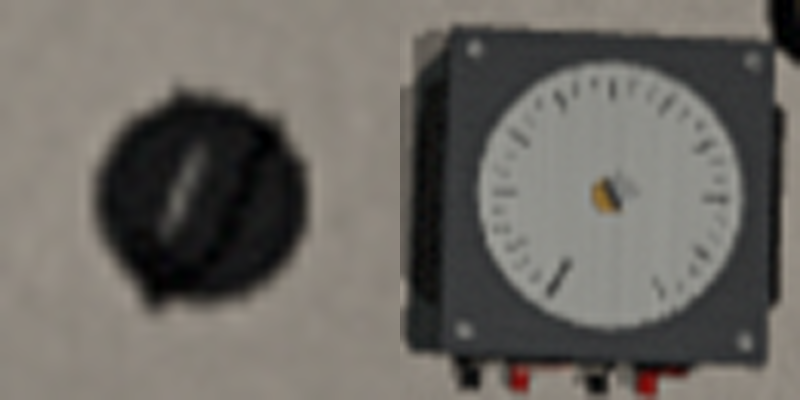

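Knob nose points to crop (150,300), yaw ≈153°. The zero mark is at crop (560,278), so ≈149°. Before moving I want the side view, to check clearances near the start.

View pics/side1.png

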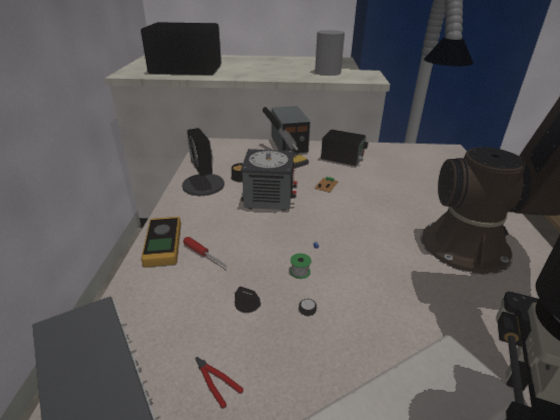

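```bash
python3 - <<'E'
from h import *
for u,v in [(85,265),(60,260),(110,250),(40,310),(75,290),(120,100),(285,365),(275,390)]: print(u,v,w('top1',u,v).round(3))
E
```

```text
85 265 [0.345 0.562 0.172]
60 260 [0.358 0.631 0.173]
110 250 [0.377 0.552 0.021]
40 310 [0.248 0.609 0.304]
75 290 [0.277 0.586 0.175]
120 100 [0.829 0.506 0.109]
285 365 [0.104 0.006 0.252]
275 390 [0.05  0.031 0.275]
```

The white box (top at z 0.173) sits under the start, so I'll stay at this height and cross to above the knob.

```bash
python3 -m inch '[{"x":1,"y":0.5},{"x":1,"y":0.5},{"x":1,"y":0.5},{"x":1,"y":0.5},{"x":1,"y":0.5}]' 1
python3 -m inch '[{"x":1,"y":0.5},{"x":1,"y":0.5},{"x":1,"y":0.5},{"x":1,"y":0.5},{"x":1,"y":0.5}]'
python3 -m inch '[{"x":1,"y":0.5},{"x":1,"y":0.5},{"x":1,"y":0.5},{"x":1,"y":0.5,"yaw":1},{"x":0,"y":0,"yaw":1}]'
```

```text
validation failed for argument at $[0]...
validation failed for argument at $[0]...
validation failed for argument at $[0]...
```

```bash
python3 -m inch '[{"x":1,"y":0.5,"z":0,"yaw":0},{"x":1,"y":0.5,"z":0,"yaw":0},{"x":1,"y":0.5,"z":0,"yaw":0},{"x":1,"y":0.5,"z":0,"yaw":0},{"x":1,"y":0.5,"z":0,"yaw":0}]' 1
python3 -m inch '[{"x":1,"y":0.5,"z":0,"yaw":0},{"x":1,"y":0.5,"z":0,"yaw":0},{"x":1,"y":0.5,"z":0,"yaw":0},{"x":1,"y":0.5,"z":0,"yaw":0},{"x":1,"y":0.5,"z":0,"yaw":0}]'
python3 -m inch '[{"x":1,"y":0.5,"z":0,"yaw":0},{"x":1,"y":0.5,"z":0,"yaw":0},{"x":1,"y":0.5,"z":0,"yaw":0},{"x":1,"y":0.5,"z":0,"yaw":1},{"x":0,"y":0,"z":0,"yaw":1}]'
```

```text
time_s: 0.52
tcp_pos: [0.3206, 0.5347, 0.2327]
eef_rot: [179.6, -0.0, -19.1]
contact_force: [0.4, -0.0, -0.4]
gripper_width: 0.0876
time_s: 0.93
tcp_pos: [0.4214, 0.4282, 0.2313]
eef_rot: [179.4, 0.1, -19.0]
contact_force: [0.1, 0.1, 0.9]
gripper_width: 0.0879
time_s: 1.35
tcp_pos: [0.5043, 0.3398, 0.23]
eef_rot: [179.2, 0.0, -27.3]
contact_force: [-0.0, 0.4, 0.2]
gripper_width: 0.0878
```

```bash
python3 -m inch '[{"x":0.9,"y":0.27,"z":0,"yaw":0},{"x":0.9,"y":0.27,"z":0,"yaw":0},{"x":0.9,"y":0.27,"z":0,"yaw":0},{"x":0.9,"y":0.27,"z":0,"yaw":0},{"x":0.9,"y":0.27,"z":0,"yaw":0}]'
python3 -m inch '[{"x":0.2,"y":0,"z":1,"yaw":0},{"x":0,"y":0,"z":0.5,"yaw":0},{"x":0,"y":0,"z":0,"yaw":0}]'
python3 - <<'E'
from h import *
s=r.get_state();print(s['tcp_pos'],s['eef_rot'],s['joints'])
shot('wrist','w1');print(np.load('pics/w1.npz')['T'])
E
```

```text
time_s: 1.77
tcp_pos: [0.5896, 0.2545, 0.2285]
eef_rot: [179.0, 0.1, -27.5]
contact_force: [-0.2, 1.6, -0.3]
gripper_width: 0.0878
time_s: 2.02
tcp_pos: [0.5967, 0.2476, 0.1892]
eef_rot: [179.0, 0.1, -27.8]
contact_force: [-1.3, 0.3, -0.2]
gripper_width: 0.0876
[0.59674181 0.24757661 0.18921145] [ 1.78990852e+02  1.24214986e-01 -2.78252198e+01] [ 39.96107326  20.22015784  -6.43973911   0.29573067 -64.32161444
  22.08437194]
[[-0.46574359 -0.84828328 -0.25198886  0.66319327]
 [-0.88474669  0.45200498  0.11364326  0.21510265]
 [ 0.01749854  0.27587493 -0.96103425  0.3372029 ]
 [ 0.          0.          0.          1.        ]]
```

View pics/w1.png

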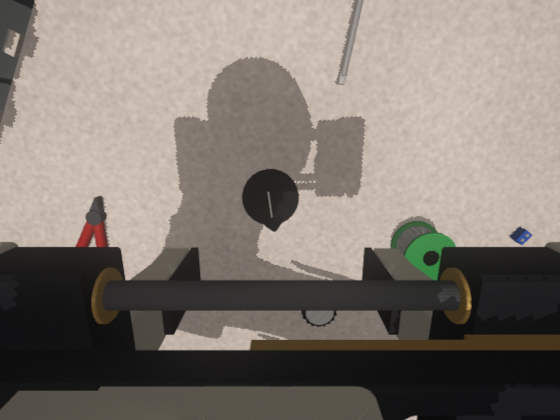

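The wrist view shows the knob disc centred near (270,197), the pointer line from (268,192) to (272,217) and the nose tip at (274,230). Enlarging.

```bash
python3 - <<'E'
from h import *
a=np.load('pics/w1.npz');p=a['p']
c=cv2.resize(p[155:245,215:335,::-1],(800,600),interpolation=cv2.INTER_CUBIC)
cv2.imwrite('pics/c2.png',np.clip(c.astype(float)*2.5,0,255).astype(np.uint8))
d=a['d']
# all points of knob from depth
vs,us=np.mgrid[160:240,225:320]
P=np.array([w('w1',u,v) for u,v in zip(us.ravel(),vs.ravel())])
d_ok=(P[:,2]>.027)&(P[:,2]<.045); Q=P[d_ok]; print(len(Q),Q.mean(0),Q.min(0),Q.max(0))
(c0,sz,ang)=cv2.minAreaRect((Q[:,:2]*1000).astype(np.float32));print(c0,sz,ang)
S=P[(P[:,2]>.004)&(P[:,2]<.012)];print(len(S),S.mean(0),cv2.minEnclosingCircle((S[:,:2]*1000).astype(np.float32)))
E
```

```text
1284 [0.59977007 0.25580815 0.03477416] [0.57045939 0.23600432 0.0270473 ] [0.62521537 0.27311524 0.03719883]
(596.3233032226562, 257.1525573730469) (26.035018920898438, 52.44318771362305) 69.59162902832031
1156 [0.59792766 0.25482003 0.00807553] ((596.4251708984375, 257.2646179199219), 30.121179580688477)
```

View pics/c2.png

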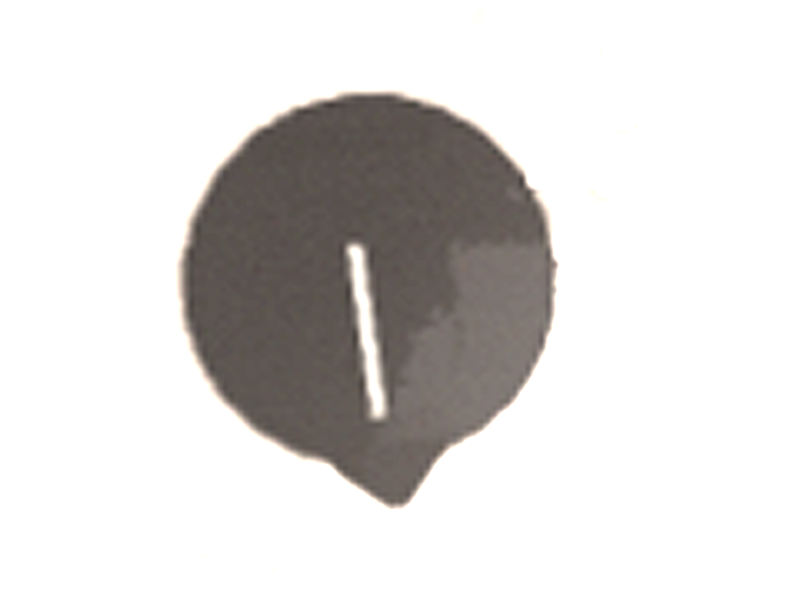

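```bash
python3 - <<'E'
from h import *
f=lambda x,y,z:w('w1',215+x/6.667,155+y/6.667,z)
a,b,n=f(354,245,.034),f(379,415,.034),f(397,505,0.003)
c=np.array([.5964,.2573])
g=lambda d:np.degrees(np.arctan2(d[1],d[0]))
print(a,b,g(b-a),n,g(n[:2]-c),np.linalg.norm(n[:2]-c))
yaw=-27.8
s=r.get_state();d=c-s['tcp_pos'][:2]
t=np.radians(s['eef_rot'][2]);print('tool dx,dy',d@[np.cos(t),np.sin(t)],d@[np.sin(t),-np.cos(t)])
E
```

```text
[0.60773808 0.2522444  0.034     ] [0.58337137 0.26120858 0.034     ] 159.80212215916828 [0.56011115 0.27064631 0.003     ] 159.8074962313238 0.03866529352564561
tool dx,dy -0.004560845066578819 -0.008294253142878566
```

```bash
python3 -m inch '[{"x":-0.2,"y":-0.35,"z":0.7,"yaw":-1},{"x":0,"y":0,"z":1,"yaw":-0.9},{"x":0,"y":0,"z":1,"yaw":0},{"x":0,"y":0,"z":1,"yaw":0},{"x":0,"y":0,"z":0,"yaw":0}]'
python3 - <<'E'
from h import *
c=np.array([.5964,.2573])
s=r.get_state();d=c-s['tcp_pos'][:2];print(s['tcp_pos'],s['eef_rot'])
t=np.radians(s['eef_rot'][2]);print('tool dx,dy',d@[np.cos(t),np.sin(t)],d@[np.sin(t),-np.cos(t)])
E
```

```text
time_s: 2.48
tcp_pos: [0.5955, 0.2618, 0.1004]
eef_rot: [179.3, -0.0, -19.5]
contact_force: [-0.9, 0.1, -1.8]
gripper_width: 0.0879
[0.59549341 0.26175121 0.10039729] [ 1.79328436e+02 -1.95538507e-02 -1.95209164e+01]
tool dx,dy 0.002341859454215195 0.003892417878116956
```

```bash
python3 -m inch '[{"x":0.1,"y":0.17,"z":1,"yaw":0.15},{"x":0,"y":0,"z":1,"yaw":0},{"x":0,"y":0,"z":0.5,"yaw":0},{"x":0,"y":0,"z":0,"yaw":0}]'
python3 - <<'E'
from h import *
c=np.array([.5964,.2573])
s=r.get_state();d=c-s['tcp_pos'][:2];print(s['tcp_pos'],s['eef_rot'])
t=np.radians(s['eef_rot'][2]);print('tool dx,dy',d@[np.cos(t),np.sin(t)],d@[np.sin(t),-np.cos(t)])
E
```

```text
time_s: 2.82
tcp_pos: [0.5979, 0.2609, 0.043]
eef_rot: [179.6, -0.3, -19.8]
contact_force: [-0.4, -0.3, 0.2]
gripper_width: 0.0875
[0.59791737 0.26094915 0.04301687] [179.58393879  -0.30144571 -19.83583221]
tool dx,dy -0.0001890945319989352 0.003947525491069946
```

```bash
python3 -m inch '[{"x":0,"y":0.16,"z":0.4,"yaw":0.1},{"x":0,"y":0,"z":0.4,"yaw":0},{"x":0,"y":0,"z":0,"yaw":0}]'
python3 - <<'E'
from h import *
c=np.array([.5964,.2573])
s=r.get_state();d=c-s['tcp_pos'][:2];print(s['tcp_pos'],s['eef_rot'])
t=np.radians(s['eef_rot'][2]);print('tool dx,dy',d@[np.cos(t),np.sin(t)],d@[np.sin(t),-np.cos(t)])
E
```

```text
time_s: 3.07
tcp_pos: [0.5983, 0.2591, 0.0261]
eef_rot: [179.8, -0.5, -20.2]
contact_force: [-0.1, -0.2, -0.0]
gripper_width: 0.0878
[0.59832353 0.25909989 0.02606457] [179.81115302  -0.49143882 -20.15839837]
tool dx,dy -0.0011854326577446694 0.002352519635724651
```

```bash
python3 -m inch '[{"x":-0.06,"y":0.12,"z":0.17,"yaw":0},{"x":0,"y":0,"z":0,"yaw":0}]'
python3 -m inch '[{"x":0,"y":0,"z":0,"yaw":0},{"x":0,"y":0,"z":0,"yaw":0},{"x":0,"y":0,"z":0,"yaw":0},{"x":0,"y":0,"z":0,"yaw":0},{"x":0,"y":0,"z":0,"yaw":0}]' -1 25
python3 -m inch '[{"x":0,"y":0,"z":0,"yaw":0},{"x":0,"y":0,"z":0,"yaw":0},{"x":0,"y":0,"z":0,"yaw":0},{"x":0,"y":0,"z":0,"yaw":0},{"x":0,"y":0,"z":0,"yaw":0}]'
```

```text
time_s: 3.23
tcp_pos: [0.5963, 0.2571, 0.0227]
eef_rot: [179.9, -0.5, -20.1]
contact_force: [-0.2, -2.2, -0.9]
gripper_width: 0.0876
time_s: 3.65
tcp_pos: [0.5974, 0.2575, 0.0248]
eef_rot: [-180.0, -0.7, -20.1]
contact_force: [0.1, -0.0, -1.0]
gripper_width: 0.0595
time_s: 4.07
tcp_pos: [0.5976, 0.2577, 0.0252]
eef_rot: [-179.9, -0.7, -20.1]
contact_force: [-0.1, -0.5, 1.2]
gripper_width: 0.0264
```

```bash
python3 -m inch '[{"x":0,"y":0,"z":-0.2,"yaw":0},{"x":0,"y":0,"z":-0.6,"yaw":0},{"x":0,"y":0,"z":-1,"yaw":0},{"x":0,"y":0,"z":-1,"yaw":0},{"x":0,"y":0,"z":-1,"yaw":0}]' -1 30
python3 -m inch '[{"x":0,"y":0,"z":-1,"yaw":0},{"x":0,"y":0,"z":-1,"yaw":0},{"x":0,"y":0,"z":-1,"yaw":0},{"x":0,"y":0,"z":-1,"yaw":0},{"x":0,"y":0,"z":-1,"yaw":0}]'
python3 -m inch '[{"x":0.32,"y":1,"z":-0.5,"yaw":0},{"x":0.32,"y":1,"z":0,"yaw":0},{"x":0.32,"y":1,"z":0,"yaw":0},{"x":0.32,"y":1,"z":0,"yaw":0},{"x":0.32,"y":1,"z":0,"yaw":0}]'
```

```text
time_s: 4.48
tcp_pos: [0.5925, 0.2551, 0.1166]
eef_rot: [179.4, -0.2, -20.2]
contact_force: [0.2, 0.2, -1.0]
gripper_width: 0.0254
time_s: 4.9
tcp_pos: [0.5909, 0.2555, 0.2491]
eef_rot: [179.3, -0.1, -20.2]
contact_force: [-0.1, 0.9, -0.9]
gripper_width: 0.0258
time_s: 5.32
tcp_pos: [0.5873, 0.126, 0.2734]
eef_rot: [179.9, -0.6, -19.8]
contact_force: [0.1, -0.6, -1.4]
gripper_width: 0.0257
```

```bash
python3 -m inch '[{"x":0.15,"y":1,"z":0,"yaw":0},{"x":0.15,"y":1,"z":0,"yaw":0},{"x":0.15,"y":1,"z":0,"yaw":0},{"x":0.15,"y":1,"z":0,"yaw":0},{"x":0.15,"y":1,"z":0,"yaw":0}]'
python3 -m inch '[{"x":0.15,"y":1,"z":0,"yaw":0},{"x":0.15,"y":1,"z":0,"yaw":0},{"x":0.15,"y":1,"z":0,"yaw":0},{"x":0.15,"y":1,"z":0,"yaw":0},{"x":0.15,"y":0.6,"z":0,"yaw":0}]'
python3 -m inch '[{"x":0,"y":0.2,"z":0,"yaw":0},{"x":0,"y":0,"z":0,"yaw":0}]'
python3 - <<'E'
from h import *
s=r.get_state();print(s['tcp_pos'],s['eef_rot'],s['joints'])
shot('wrist','w2')
E
```

```text
time_s: 5.73
tcp_pos: [0.56, -0.0044, 0.2757]
eef_rot: [180.0, -0.7, -19.8]
contact_force: [0.0, 0.1, -0.7]
gripper_width: 0.0257
time_s: 6.15
tcp_pos: [0.5347, -0.1258, 0.2781]
eef_rot: [-179.9, -0.7, -19.8]
contact_force: [0.2, 0.7, -0.7]
gripper_width: 0.0255
time_s: 6.32
tcp_pos: [0.5316, -0.1335, 0.2787]
eef_rot: [-179.9, -0.7, -20.0]
contact_force: [-0.3, 0.4, -0.8]
gripper_width: 0.026
[ 0.53160965 -0.13348241  0.27873708] [-179.93363825   -0.74804959  -20.02421075] [  6.58482716   6.66817417 -12.40730582   0.29298575 -70.22621025
  63.29395602]
```

View pics/w2.png

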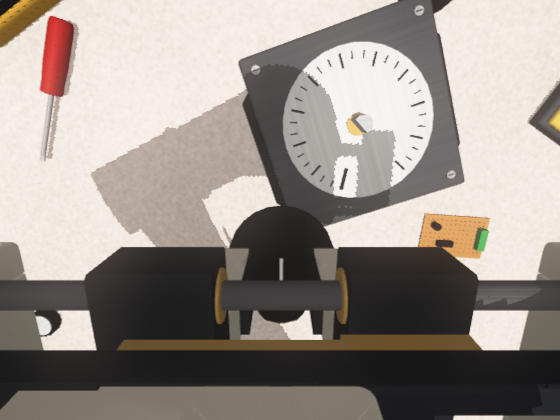

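The wrist view shows the held knob at the bottom, with its line at (281,268), the shaft at (360,123), the zero line at (345,178) and the dial centre at (358,119). Enlarging the shaft.

```bash
python3 - <<'E'
from h import *
a=np.load('pics/w2.npz');p=a['p'];d=a['d']
c=cv2.resize(p[100:145,330:390,::-1],(800,600),interpolation=cv2.INTER_CUBIC)
cv2.imwrite('pics/c3.png',c)
vs,us=np.mgrid[40:205,275:440]
P=np.array([w('w2',u,v) for u,v in zip(us.ravel(),vs.ravel())])
S=P[(P[:,2]>.167)&(P[:,2]<.18)];print('tip',len(S),S.mean(0),cv2.minEnclosingCircle((S[:,:2]*1000).astype(np.float32)))
# dial disc fit: bright edge
g=p.max(2); 
print('tip ray',w('w2',360,122,.172),'zero',w('w2',345,178,.152),w('w2',341,189,.152),w('w2',347.5,168,.152))
E
```

```text
tip 236 [ 0.57958672 -0.21874657  0.17260894] ((578.6956176757812, -217.55978393554688), 7.529747009277344)
tip ray [ 0.58060939 -0.21607162  0.172     ] zero [ 0.53871852 -0.19526207  0.152     ] [ 0.53064197 -0.18914814  0.152     ] [ 0.54626823 -0.19980796  0.152     ]
```

View pics/c3.png

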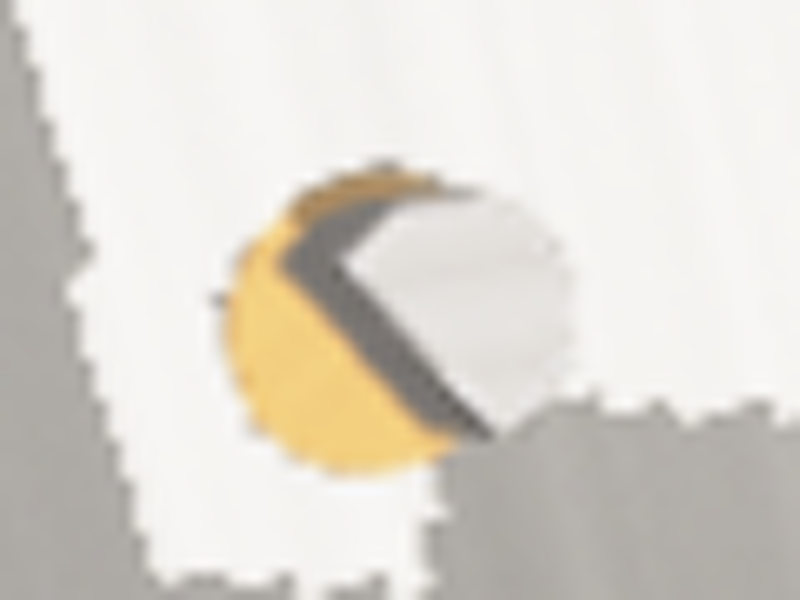

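```bash
python3 - <<'E'
from h import *
f=lambda x,y,z:w('w2',330+x/13.333-.46,100+y/13.333-.46,z)[:2]
c=np.array([.5787,-.2176])
a,b=f(340,260,.172),f(500,432,.172)
e=(b-a)/np.linalg.norm(b-a);n=np.array([e[1],-e[0]])
if (a-c)@n<0:n=-n
print(a,b,np.linalg.norm(b-a),'dist',(a-c)@n,'flat yaw',np.degrees(np.arctan2(n[1],n[0])))
for z in ([.5387,-.1953],[.5306,-.1891],[.5463,-.1998]):
  z=np.array(z)-c;print('zero',np.degrees(np.arctan2(z[1],z[0])),np.linalg.norm(z))
# knob in gripper
t=r.get_state()['tcp_pos']
l1,l2=w('w2',281,258,t[2]+.009),w('w2',281.5,280,t[2]+.009);print(t,l1,l2,np.degrees(np.arctan2(*(l2-l1)[1::-1])))
E
```

```text
[ 0.5840057  -0.21311455] [ 0.57162595 -0.21911154] 0.013755807737650803 dist 0.0017236731684841388 flat yaw 115.84646996807442
zero 150.86033330030264 0.04579617887990222
zero 149.35259731789165 0.055909390982195495
zero 151.21636708908255 0.036967553340733796
[ 0.53186943 -0.13295202  0.27881489] [ 0.54224869 -0.13772356  0.28781489] [ 0.53147206 -0.13406585  0.28781489] 161.252207737366
```

The flat faces ≈116° and zero is ≈150.5°. The flat's chord (13.8 mm) and distance from the axis (1.7 mm) match the drawing. Next: turn the tool to −64° and go above the shaft.

```bash
cat > go.py <<'E'
from h import *
import sys
tx,ty=[float(v) for v in sys.argv[1:3]]
s=r.get_state();d=np.array([tx,ty])-s['tcp_pos'][:2]
t=np.radians(s['eef_rot'][2]);print(s['time_s'],s['tcp_pos'].round(4),s['eef_rot'].round(2),'F',s['contact_force'].round(1),'M',s['moment'].round(2),'units',(d@[np.cos(t),np.sin(t)]/.025).round(3),(d@[np.sin(t),-np.cos(t)]/.025).round(3),'w',s['gripper_width'].round(4))
E
python3 -m inch '[{"x":0,"y":0,"z":0,"yaw":1},{"x":0,"y":0,"z":0,"yaw":1},{"x":0,"y":0,"z":0,"yaw":1},{"x":0,"y":0,"z":0,"yaw":1},{"x":0,"y":0,"z":0,"yaw":1}]' >/dev/null
python3 -m inch '[{"x":0,"y":0,"z":0,"yaw":1},{"x":0,"y":0,"z":0,"yaw":1},{"x":0,"y":0,"z":0,"yaw":1},{"x":0,"y":0,"z":0,"yaw":1},{"x":0,"y":0,"z":0,"yaw":1}]' >/dev/null
python3 go.py .5791 -.2185
```

```text
Traceback (most recent call last):
  File "go.py", line 5, in <module>
    t=np.radians(s['eef_rot'][2]);print(s['time_s'],s['tcp_pos'].round(4),s['eef_rot'].round(2),'F',s['contact_force'].round(1),'M',s['moment'].round(2),'units',(d@[np.cos(t),np.sin(t)]/.025).round(3),(d@[np.sin(t),-np.cos(t)]/.025).round(3),'w',s['gripper_width'].round(4))
                                                                                                                                                                                                                                                      ^^^^^^^^^^^^^^^^^^^^^^^^
AttributeError: 'float' object has no attribute 'round'
```

```bash
sed -i "s/,'w'.*/)/" go.py; python3 go.py .5791 -.2185
```

```text
7.2 [ 0.5338 -0.1223  0.2793] [-179.36   -0.43  -61.26] F [-0.7  0.1 -0.5] M [0.04 0.1  0.03] units 4.247 0.262
```

```bash
python3 -m inch '[{"x":0.8,"y":0.05,"z":0,"yaw":0.6},{"x":0.8,"y":0.05,"z":0,"yaw":0},{"x":0.8,"y":0.05,"z":0.4,"yaw":0},{"x":0.8,"y":0.05,"z":0.5,"yaw":0},{"x":0.6,"y":0.05,"z":0.5,"yaw":0}]'
python3 -m inch '[{"x":0,"y":0,"z":0,"yaw":0},{"x":0,"y":0,"z":0,"yaw":0}]' >/dev/null
python3 go.py .5791 -.2185
```

```text
time_s: 7.62
tcp_pos: [0.5761, -0.2041, 0.2485]
eef_rot: [-178.9, -0.6, -63.4]
contact_force: [-0.7, -0.4, 0.1]
gripper_width: 0.0257
7.7833 [ 0.5764 -0.2039  0.2449] [-179.14   -0.4   -63.47] F [-0.4  0.2  0.2] M [0.15 0.02 0.02] units 0.569 0.163
```

```bash
python3 -m inch '[{"x":0.5,"y":0.15,"z":0.5,"yaw":0.1},{"x":0.1,"y":0.05,"z":0.5,"yaw":0.05},{"x":0,"y":0,"z":0.2,"yaw":0},{"x":0,"y":0,"z":0,"yaw":0}]' >/dev/null
python3 go.py .5791 -.2185
```

```text
8.1167 [ 0.5805 -0.2171  0.2146] [-179.03   -0.44  -63.9 ] F [ 0.5  0.2 -1.1] M [ 0.03  0.07 -0.  ] units 0.026 0.077
```

```bash
python3 -m inch '[{"x":0.03,"y":0.1,"z":0.2,"yaw":0},{"x":0,"y":0,"z":0.1,"yaw":0},{"x":0,"y":0,"z":0,"yaw":0}]' >/dev/null
python3 go.py .5791 -.2185
```

```text
8.3667 [ 0.579  -0.2178  0.2077] [-178.97   -0.48  -63.8 ] F [ 0.5  0.2 -0.9] M [0.03 0.09 0.04] units 0.025 0.01
```

```bash
python3 -m inch '[{"x":0.03,"y":0,"z":0.2,"yaw":0},{"x":0,"y":0,"z":0.15,"yaw":0},{"x":0,"y":0,"z":0,"yaw":0}]' >/dev/null
python3 go.py .5791 -.2185
python3 -m inch '[{"x":0,"y":0,"z":0.1,"yaw":0},{"x":0,"y":0,"z":0.05,"yaw":0}]' >/dev/null
python3 go.py .5791 -.2185
```

```text
8.6167 [ 0.58   -0.2182  0.1994] [-178.87   -0.55  -63.76] F [ 0.3 -0.1 -0.9] M [0.09 0.09 0.05] units -0.007 0.038
8.7833 [ 0.5803 -0.2182  0.1957] [-178.84   -0.57  -63.76] F [ 0.8  0.9 -0.5] M [ 0.04  0.14 -0.04] units -0.011 0.047
```

```bash
python3 -m inch '[{"x":0,"y":0.07,"z":0.06,"yaw":0},{"x":0,"y":0,"z":0.06,"yaw":0}]' >/dev/null
python3 go.py .5791 -.2185
python3 -m inch '[{"x":0,"y":0,"z":0.06,"yaw":0},{"x":0,"y":0,"z":0.06,"yaw":0}]' >/dev/null
python3 go.py .5791 -.2185
python3 -m inch '[{"x":0,"y":0,"z":0.06,"yaw":0},{"x":0,"y":0,"z":0.06,"yaw":0}]' >/dev/null
python3 go.py .5791 -.2185
```

```text
8.95 [ 0.5788 -0.2191  0.1925] [-178.84   -0.58  -63.76] F [-0.2  0.6 -1. ] M [ 0.03  0.04 -0.02] units -0.016 -0.023
9.1167 [ 0.5787 -0.2191  0.1892] [-178.84   -0.57  -63.77] F [-0.6  0.6 -1. ] M [ 0.38  0.19 -0.  ] units -0.014 -0.026
9.2833 [ 0.5787 -0.219   0.1859] [-178.84   -0.56  -63.77] F [ 0.1  0.3 -0.7] M [ 0.18  0.11 -0.01] units -0.012 -0.026
```

The underside is ≈8.7 mm above the dial, already below the mismatched rest height, with no force. So the flats have matched; I'll keep going in gentle steps.

```bash
python3 -m inch '[{"x":0,"y":0,"z":0.06,"yaw":0},{"x":0,"y":0,"z":0.06,"yaw":0}]' >/dev/null
python3 go.py .5791 -.2185
python3 -m inch '[{"x":0,"y":0,"z":0.06,"yaw":0},{"x":0,"y":0,"z":0.06,"yaw":0}]' >/dev/null
python3 go.py .5791 -.2185
python3 -m inch '[{"x":0,"y":0,"z":0.06,"yaw":0},{"x":0,"y":0,"z":0.04,"yaw":0}]' >/dev/null
python3 go.py .5791 -.2185
```

```text
9.45 [ 0.5787 -0.219   0.1825] [-178.84   -0.55  -63.77] F [ 0.5  0.5 -0.4] M [0.21 0.17 0.06] units -0.011 -0.022
9.6167 [ 0.5788 -0.2189  0.1791] [-178.85   -0.55  -63.77] F [ 0.2  0.9 -0.3] M [0.2  0.21 0.05] units -0.011 -0.019
9.7833 [ 0.579  -0.219   0.1775] [-178.85   -0.58  -63.74] F [-5.9  5.  14. ] M [ 1.72  2.26 -0.03] units -0.014 -0.013
```

```bash
python3 - <<'E'
from h import *
shot('side','s2');shot('wrist','w3')
a=cv2.imread('pics/s2.png')[120:215,210:330];b=cv2.imread('pics/w3.png')
cv2.imwrite('pics/c4.png',np.hstack([cv2.resize(a,(400,317),interpolation=cv2.INTER_CUBIC),cv2.resize(b,(400,317))]))
s=r.get_state();print(s['tcp_pos'],s['contact_force'])
E
```

```text
[ 0.57890034 -0.21893341  0.17755103] [-2.92123779  2.77126924  7.1736843 ]
```

View pics/c4.png

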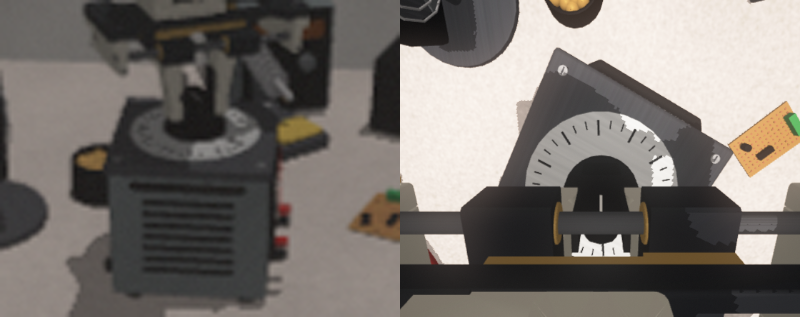

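The knob sits flat on the dial in both views. Winding anticlockwise (tool yaw negative) with a light downward hold.

```bash
python3 -m inch '[{"x":0,"y":0,"z":0.02,"yaw":-0.5},{"x":0,"y":0,"z":0.02,"yaw":-0.7}]' >/dev/null
python3 go.py .5791 -.2185
python3 -m inch '[{"x":0,"y":0,"z":0.02,"yaw":-0.7},{"x":0,"y":0,"z":0.02,"yaw":-0.7}]' >/dev/null
python3 go.py .5791 -.2185
```

```text
10.05 [ 0.5789 -0.2184  0.1776] [-178.85   -0.68  -58.88] F [-2.1  4.3  3.4] M [ 1.33  0.77 -0.  ] units 0.007 -0.007
10.2167 [ 0.5788 -0.2179  0.1776] [-178.88   -0.79  -53.  ] F [-1.5  1.5  3.1] M [ 0.6   0.76 -0.07] units 0.027 0.006
```

```bash
python3 -m inch '[{"x":0.01,"y":0,"z":0.02,"yaw":-0.7},{"x":0.01,"y":0,"z":0.02,"yaw":-0.7},{"x":0,"y":0,"z":0.02,"yaw":-0.7}]' >/dev/null
python3 go.py .5791 -.2185
python3 -m inch '[{"x":0,"y":0,"z":0.02,"yaw":-0.7},{"x":0,"y":0,"z":0.02,"yaw":-0.7}]' >/dev/null
python3 go.py .5791 -.2185
```

```text
10.4667 [ 0.5787 -0.2178  0.1776] [-179.     -0.95  -44.17] F [-1.6  0.3  2.5] M [ 0.32  0.58 -0.16] units 0.03 0.011
10.6333 [ 0.5787 -0.2178  0.1776] [-179.1    -1.08  -38.3 ] F [-1.9  1.8  2.7] M [ 0.67  0.82 -0.22] units 0.029 0.012
```

Torque is about −0.2 N m, so the shaft is turning with the knob. About 9° to go.

```bash
python3 -m inch '[{"x":0,"y":0,"z":0.02,"yaw":-0.7},{"x":0,"y":0,"z":0.02,"yaw":-0.6},{"x":0,"y":0,"z":0.02,"yaw":-0.4}]' >/dev/null
python3 go.py .5791 -.2185
python3 -m inch '[{"x":0,"y":0,"z":0.02,"yaw":-0.3},{"x":0,"y":0,"z":0.02,"yaw":0}]' >/dev/null
python3 go.py .5791 -.2185
python3 - <<'E'
from h import *
shot('wrist','w4');shot('top','t4')
a=cv2.imread('pics/t4.png')[150:225,325:400];b=cv2.imread('pics/w4.png')
cv2.imwrite('pics/c5.png',np.hstack([cv2.resize(a,(420,420),interpolation=cv2.INTER_CUBIC),cv2.resize(b[150:330,180:380],(380,420))]))
E
```

```text
10.8833 [ 0.5787 -0.2178  0.1775] [-179.23   -1.24  -31.08] F [-1.6  1.5  4. ] M [ 0.68  0.76 -0.21] units 0.028 0.018
11.05 [ 0.5787 -0.2178  0.1775] [-179.25   -1.29  -29.74] F [-2.7  1.7  6.2] M [ 0.75  1.05 -0.13] units 0.026 0.017
```

View pics/c5.png

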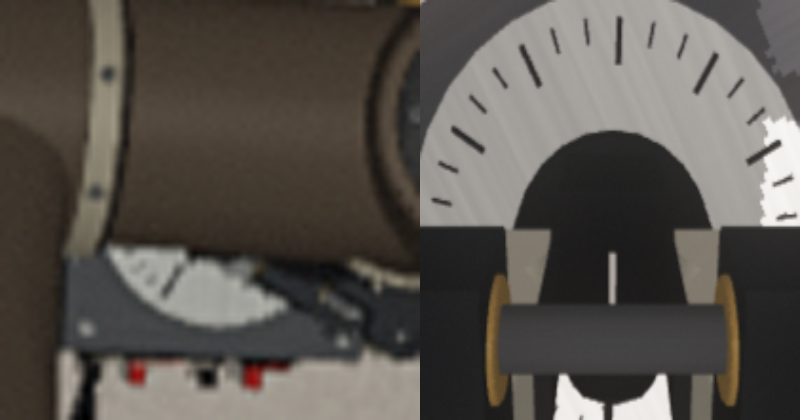

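The pointer is opposite the mid-scale mark (the line at (612,280) against the long tick at (618,40)), so it stands at zero. Releasing and rising.

```bash
python3 -m inch '[{"x":0,"y":0,"z":0,"yaw":0},{"x":0,"y":0,"z":0,"yaw":0},{"x":0,"y":0,"z":0,"yaw":0},{"x":0,"y":0,"z":0,"yaw":0},{"x":0,"y":0,"z":0,"yaw":0}]' 0.3
python3 -m inch '[{"x":0,"y":0,"z":0,"yaw":0},{"x":0,"y":0,"z":0,"yaw":0},{"x":0,"y":0,"z":-0.3,"yaw":0},{"x":0,"y":0,"z":-0.6,"yaw":0},{"x":0,"y":0,"z":-1,"yaw":0}]'
python3 -m inch '[{"x":-0.5,"y":0,"z":-1,"yaw":0},{"x":-1,"y":0,"z":-1,"yaw":0},{"x":-1,"y":0,"z":-0.5,"yaw":0},{"x":0,"y":0,"z":0,"yaw":0},{"x":0,"y":0,"z":0,"yaw":0}]'
python3 - <<'E'
from h import *
shot('wrist','w5');cv2.imwrite('pics/c6.png',cv2.imread('pics/w5.png'))
E
```

```text
time_s: 11.57
tcp_pos: [0.5794, -0.2181, 0.177]
eef_rot: [-179.2, -1.4, -30.0]
contact_force: [-0.1, -0.2, -0.0]
gripper_width: 0.0535
time_s: 11.98
tcp_pos: [0.5752, -0.2176, 0.2203]
eef_rot: [-179.4, -0.8, -30.0]
contact_force: [0.0, -0.5, -0.3]
gripper_width: 0.0569
time_s: 12.4
tcp_pos: [0.5202, -0.1865, 0.2923]
eef_rot: [-179.3, -1.3, -30.0]
contact_force: [0.5, 0.3, -0.3]
gripper_width: 0.0573
```

View pics/c6.png

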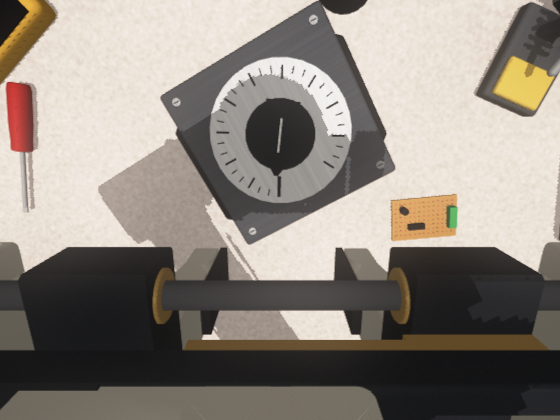

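The released knob sits on the dial, nose at (277,174), with the zero line at (279,186) just ahead of it. Checking heights and angles.

```bash
python3 - <<'E'
from h import *
vs,us=np.mgrid[90:180,240:320]
P=np.array([w('w5',u,v) for u,v in zip(us.ravel(),vs.ravel())])
T=P[P[:,2]>.178];S=P[(P[:,2]>.1555)&(P[:,2]<.165)]
print('top z',np.median(T[:,2]),'(home .186)',len(S),np.median(S[:,2]),'(home .159)',cv2.minEnclosingCircle((S[:,:2]*1000).astype(np.float32)))
dl=np.median([w('w5',u,v)[2] for u in range(225,235) for v in range(120,150)]);print('dial z',dl)
A=np.c_[T[:,:2],np.ones(len(T))];print('top plane slope',np.linalg.lstsq(A,T[:,2],rcond=None)[0][:2])
c=np.array([.5787,-.2176]);g=lambda q:np.degrees(np.arctan2(*(q-c)[::-1]))
n=w('w5',277,174,.154)[:2];z=w('w5',279,187,.152)[:2]
print('nose',n,g(n),np.linalg.norm(n-c),'zero line',g(z))
a,b=w('w5',281,119,.186)[:2],w('w5',278.5,151,.186)[:2];print('line',np.degrees(np.arctan2(*(b-a)[::-1])))
E
python3 go.py .5791 -.2185
```

```text
top z 0.1870440369828373 (home .186) 1800 0.1601131707318882 (home .159) ((576.9246215820312, -211.55899047851562), 35.34841537475586)
dial z 0.1530683281688478
top plane slope [-0.08101241 -0.272956  ]
nose [ 0.5492507  -0.19777177] 146.04759897205815 0.035502395387246415 zero line 149.17048999547114
line 145.40322867900267
12.45 [ 0.5203 -0.1868  0.2924] [-179.32   -1.28  -30.04] F [0.1 1.  0.8] M [ 0.06  0.16 -0.03] units 2.671 -0.078
```

Top − dial = 34.0 mm, so the knob is fully home. The nose is 3–4° (≈2 mm) from zero, well inside 8 mm. Handing in.

```bash
python3 -c "
from plant import r
print(r.close_job())"
```

```text
the job is handed in; nothing more can be done
None
```

The knob is refitted, fully home on the dial, and wound down to the zero mark. I released it and handed the job in at about 12.5 s. The hand-in gives no verdict.

**What I did**
- I read the shaft's flat from a wrist picture: it faced about 116°, roughly 35° clockwise of zero.
- I set the knob on already aligned to that, so it dropped in without a turning search.
- I pressed it home; the highest force read was about 15 N. I then wound it anticlockwise about 34° at roughly 0.2 N m.

**Last checks**
- **Seating:** the knob's top is 34.0 mm above the dial, its full height, so it is home.
- **Pointer:** it stands 3–4° (about 2 mm) short of the zero line, inside the 8 mm allowed. I did not drive it on to the stop.
- **Clearance:** the gripper is clear of everything and reads about 1 N.
- **Failed checks:** a circle fit and a plane fit on the final depth picture gave unusable values (stray points, I think). So centring and tilt are not measured directly and rest on the full seating.
- **Other things on the bench:** I did not re-measure them. The arm's path stayed well above them and met no contact.

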